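# Tip the upended picking bins back onto their bases

### The arm

A 7-joint arm with a two-finger parallel gripper is mounted at the origin on the work surface. World frame = base frame: x ahead of the robot, y to its left, z up, the work surface at z = 0. Lengths are in m, angles in rad, forces in N, time in s.
With the tool pointing down it reaches from about 0.35 to 0.9 m from the base axis. Payload 7.2 kg.
Tool frame: the origin (TCP) lies between the finger pads; the fingertips stand 8 mm ahead of it and the grasp point (between the pads) lies 11 mm behind it; z points along the fingers, y is the line along which they close (so a half turn about z gives the same grasp; the last joint's range is limited). The gripper opens to 88 mm and grips with 3 to 60 N. Pads are 20 mm wide; open, the fingers measure 115 mm over their backs; the gripper's body (75 mm by 178 mm) begins 61 mm behind the grasp point.
Start: joints at [1.233, 0.411, -0.013, 1.596, 0.006, 1.134, -0.082], TCP at [0.167, -0.602, 0.231] pointing down, gripper open.
Joint ranges: [-2.95, 2.95], [-0.29, 1.99], [-1.47, 1.44], [0.14, 2.54], [-1.03, 4.17], [0.13, 1.85], [-2.86, 2.86]. Speed limits (rad/s): [2.39, 2.39, 3.01, 3.01, 3.14, 3.14, 3.14].

### API

Orientations are given as a rotation vector (axis times angle).
In Python, from plant import observe, snapshot, job_done gives the robot as it stands.
- The arm moves only by the tool move_arm, never from a script. Its argument "targets" is a list of rows, each an object of numbers: "dx", "dy", "dz": the shift along the world's x, y, z in mm; "rx", "ry", "rz": the turn, a rotation vector about the world's x, y, z in degrees; "claw": the closure, from 0 (fully open) to 1 (shut). A call has exactly 10 rows; each row shifts and turns the commanded pose from where the row before left it; what a row does not reach is not made up. A row lasts 1/8 s, in which the tool goes at most 62.5 mm and 10.7 degrees, less where a joint would pass 70% of its speed; a pose out of reach is approached as far as the arm can. A call with a gripper value outside its range is refused whole. The fingers move at their own pace and stop on an object; the grip force is fixed at half the most. Time passes only in rows, so rows that do not move let the fingers close, or fill a call up. It gives the time, the measured TCP pose, the force, the opening and the grip force at its end, in the units of the state.
- observe(): the state, without advancing time (a new reading comes with each control period).
- snapshot(name): name is "scene" or "top" or "wrist"; returns a dict with "color" (480x640x3 uint8, blue, green, red), "vertical_fov" (degrees; the focal length in pixels is half the picture's height over the tangent of half this angle, whatever the lens; pixels are square), "cx", "cy" (the principal point, pixels), "camera_from_world" (4x4, takes a point from world to camera coordinates); the wrist camera has in their place "hand_eye" (4x4, takes a point from camera to tool coordinates, whose origin is the TCP and whose axes are the flange's). Camera axes: x right, y down, z forward; pixel columns grow to the right and rows downward; lengths in m; the calibration is good to about 2 mm. A picture is of the moment at which its call begins: read the wrist's pose just before it. There is no depth.
- job_done(): hands the job in; it is judged then, once.
The state is a dict: "time_s": time; "q": joint angles; "qd": joint speeds; "tau": joint torques, N m; "ee_pos": TCP position; "ee_rot": TCP orientation; "contact_force": force on the tool from outside, world axes, zero at the start; "ft_torque": the same for the moment, N m; "finger_gap": finger opening in m; "finger_force": force on a finger pad.
Only numpy, scipy, OpenCV 4.12 (cv2) and the standard library are available. Lean on these libraries where they do the work, as an engineer would, in place of code of your own. Each camera call takes 0.05 s, during which the arm holds its last target. There are 200 camera calls.

### The job

On the bench mat an empty orange picking bin is standing up on its back wall and an empty blue one is standing on its side wall. Push each one over with the fingertips so that it lands on its base, mouth up, about where it stands, ready to be filled. Do not grasp, lift or shove the bins along the mat, and leave the green bin, the wire spool, the jar and the screwdriver alone.

Things in the scene. Friction and masses are not known exactly. Their poses are not given: they have to be found in the camera images.
- orange_bin: Orange plastic bin, 0.13-0.25 kg, 4 mm walls, standing on its back wall, front wall uppermost: 160 tall (z), 100 wide (y), 75 mm deep (x). Origin: underside centre as it stands. +z up at first; +x out of its base (outer face at x = +37.5), -x out of the open mouth (side wall rims at x = -37.5). Once tipped +x points down, origin 37.5 above the mat.
- orange_edge (a point): Middle of the free edge of the orange bin's low front wall, at body x = -2.5, z = 158 mm as it stands; the edge faces -x, can be pushed towards +x, and lies between the side walls (92 mm apart inside, sloping from the full 75 mm at z = 110 down to the 40 mm front wall).
- orange_pivot (a point): Middle of the orange bin's lower +x edge (back wall meets base), 37.5 mm along +x from its origin, on the mat before and after: the edge over which it must tip, towards +x. It passes its balance after leaning about 20-25 degrees, then falls by itself and lies 75 mm high, reaching 160 mm on from this edge.
- blue_bin: Empty blue plastic bin, 0.13-0.25 kg, 4 mm walls, standing on a long side wall: 120 tall (z), 160 long (y, its low 35 mm front wall at +y), 60 mm deep (x). Origin: underside centre as it stands. +z up at first; +x out of its base (outer face at x = +30), -x out of the open mouth. Once tipped +x points down, origin 30 above the mat.
- blue_edge (a point): Point on the free rim of the blue bin's uppermost side wall, at body x = -30, y = -20, z = 118 mm as it stands; the rim faces -x and can be pushed towards +x. It is straight from y = -80 to +30, then slopes back to x = -5 at the front wall (y = +76). The wall is 4 mm thick, its top at z = 120.
- blue_pivot (a point): Middle of the blue bin's lower +x edge (side wall meets base), 30 mm along +x from its origin, on the mat before and after: the edge over which it must tip, towards +x. It passes its balance after leaning about 20-25 degrees, then falls by itself and lies 60 mm high, reaching 120 mm on from this edge.
- green_bin: Bystander: green picking bin already in its working pose, 140 x 90 x 65 mm high, low front towards its -x. Origin at the centre of its underside. Leave it alone.
- wire_spool: Bystander: black spool with red wire standing on its flange, 56 mm diameter, 50 mm high. Origin at the centre of its underside. Leave it alone.
- flux_jar: Bystander: small round jar, 42 mm diameter, 55 mm high. Origin at the centre of its underside. Leave it alone.
- screwdriver: Bystander: screwdriver 190 mm long lying along its own x axis, handle to -x. Leave it alone.
- mat: Fixed grey bench mat 560 x 1240 mm on which all of this stands. Origin at the centre of its underside; its top is 3 mm above the work surface (z = 0.003).
Not all that is in view belongs to the job. Of the things that look like the orange_bin, the smallest one is meant. Of the things that look like the blue_bin, the larger one is meant.

How it is judged:
By the outcome, as a careful person would: the job done as asked, in the order asked, and still so for the second after the job is handed in, with the robot touching nothing.
It also fails if it takes over 51 s, if anything falls off the work surface, if the arm or the gripper's body presses on something with over 40 N, if the wrist force passes 120 N, or if a joint passes its speed limit or range.

## Working session

There is one attempt and no reset: what is moved stays moved. The work goes in short steps, Python scripts to look and compute and a tool call to move; the robot and the scene stay as the last step left them, time stands still between calls to the robot, and variables do not carry over. Pictures are saved under pics/ and viewed, at most 10 in all, crops included, and the job is handed in when it is done.

Besides the shell and the picture viewer there is one more tool, called after "Call:" in YAML: its name, and indented under it one key for each argument. move_arm: Moves the arm, as the interface text tells. Its arguments: {"type":"object","properties":{"targets":{"type":"array"}},"required":["targets"]}

```bash
mkdir -p pics; cat > h.py <<'E'
import numpy as np, cv2
from plant import observe, snapshot, job_done
def cam(s):
    f=240/np.tan(np.radians(s["vertical_fov"])/2); return f,s["cx"],s["cy"],np.array(s["camera_from_world"])
def px2w(s,u,v,z):
    f,cx,cy,T=cam(s); R=T[:3,:3];t=T[:3,3]
    d=R.T@np.array([(u-cx)/f,(v-cy)/f,1]); o=-R.T@t
    return o+d*(z-o[2])/d[2]
def w2px(s,p):
    f,cx,cy,T=cam(s); c=T[:3,:3]@np.array(p)+T[:3,3]; return np.array([cx+f*c[0]/c[2],cy+f*c[1]/c[2]])
E
python3 - <<'E'
from h import *
import pickle
for n in("scene","top"):
    s=snapshot(n); pickle.dump(s,open(n+".pkl","wb")); cv2.imwrite(f"pics/{n}.png",s["color"])
    f,cx,cy,T=cam(s); print(n,f,cx,cy,-T[:3,:3].T@T[:3,3])
print(observe()["ee_rot"],observe()["time_s"])
E
```

```text
scene 527.2974177755287 323.35143379637077 237.53734277054488 [ 1.44581695 -0.6602641   0.96655185]
top 532.4641697265428 321.9057397868837 247.57496095951126 [ 0.3174348  -0.00932896  1.63132513]
[-3.11169011e+00 -4.22431194e-01  4.73681891e-04] 0.1
```

View pics/scene.png

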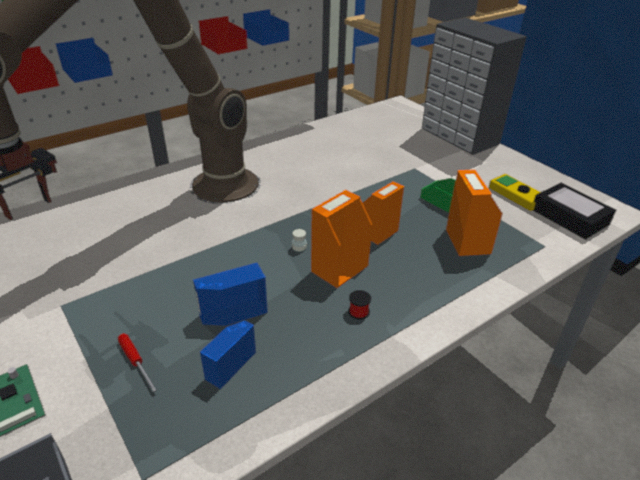

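View pics/top.png

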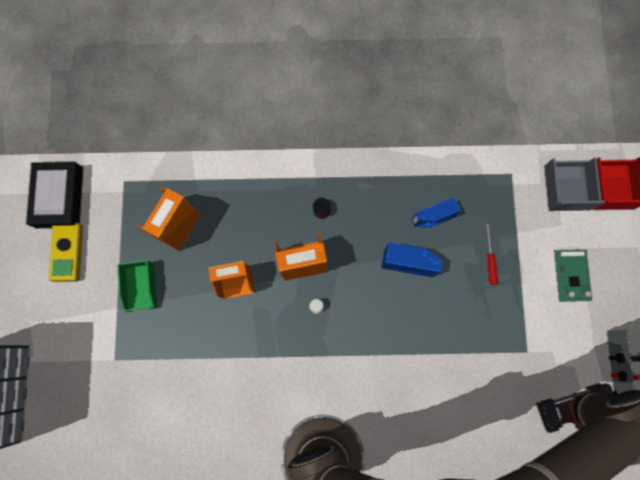

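The scene and top views show three orange look-alikes, at top-view pixels (170,217), (231,280) and (302,258); the one at (231,280) is the smallest. The two blue ones are at (412,260), larger, and (437,213), smaller. I choose (231,280) and (412,260), and check them in a close crop.

```bash
python3 - <<'E'
from h import *
import pickle
c=pickle.load(open("top.pkl","rb"))["color"]
a=cv2.resize(c[235:315,195:295],None,fx=7.5,fy=7.5,interpolation=cv2.INTER_CUBIC)[:300*2]
b=cv2.resize(c[190:290,370:470],None,fx=6,fy=6,interpolation=cv2.INTER_CUBIC)
a=cv2.resize(c[240:310,195:265],(400,400),interpolation=cv2.INTER_CUBIC)
b=cv2.resize(c[220:290,375:445],(400,400),interpolation=cv2.INTER_CUBIC)
cv2.imwrite("pics/crop.png",np.hstack([a,b]))
s=pickle.load(open("scene.pkl","rb"))["color"]
a=cv2.resize(s[170:300,290:420],(400,400),interpolation=cv2.INTER_CUBIC)
b=cv2.resize(s[240:340,180:280],(400,400),interpolation=cv2.INTER_CUBIC)
cv2.imwrite("pics/crops.png",np.hstack([a,b]))
E
```

```text
(no output)
```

View pics/crop.png

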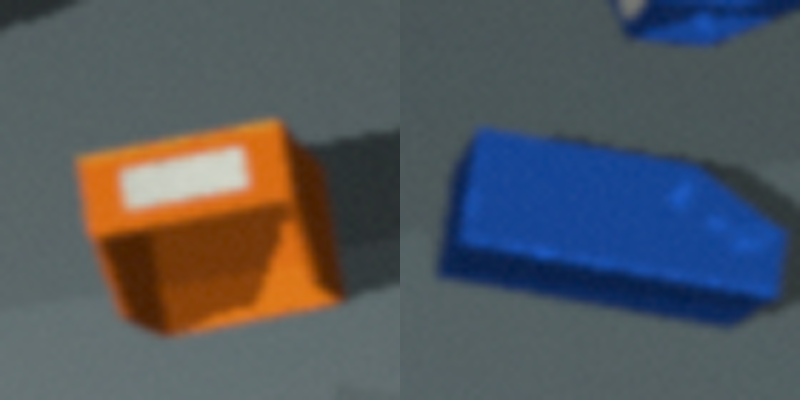

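View pics/crops.png

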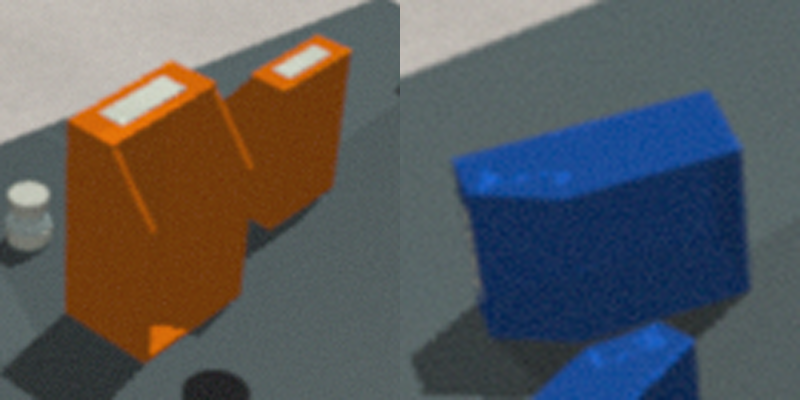

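The crops confirm the choice. The small orange bin's top is at top-view (208–246, 261–282), with its mouth toward the robot and its base facing away. The large blue bin's rim cut is on the far side at about (427,249)–(442,261), so its mouth faces away from the robot and its base faces the robot. Next I fit the poses.

```bash
cat > fit.py <<'E'
from h import *
import pickle
from scipy.optimize import least_squares
S={n:pickle.load(open(n+".pkl","rb")) for n in("top","scene")}
def pts(cam,off,sc,x0,l): return [(cam,(off[0]+(u-x0)/sc,off[1]+v/sc),np.array(b)/1e3) for u,v,b in l]
O=pts("top",(195,240),400/70,0,[(78,157,(37.5,50,160)),(280,120,(37.5,-50,160)),(290,205,(-2.5,-50,160)),(97,238,(-2.5,50,160))])
O+=pts("scene",(290,170),400/130,0,[(290,90,(37.5,-50,160)),(350,48,(37.5,50,160)),(320,35,(-2.5,50,160)),(255,72,(-2.5,-50,160)),(332,187,(37.5,50,0))])
B=pts("top",(375,220),400/70,400,[(480,128,(-30,-80,120)),(700,165,(-30,30,120)),(785,235,(-5,80,120)),(775,300,(30,80,120)),(460,240,(30,-80,120)),(440,275,(30,-80,0)),(725,325,(30,80,0))])
B+=pts("scene",(180,240),4,400,[(740,150,(-30,-80,120)),(560,198,(-30,30,120)),(455,160,(30,80,120)),(710,92,(30,-80,120)),(748,290,(-30,-80,0)),(490,337,(-5,80,0))])
def W(p,b):
    c,s=np.cos(p[2]),np.sin(p[2]); return np.array([p[0]+c*b[0]-s*b[1],p[1]+s*b[0]+c*b[1],.003+b[2]])
for n,L,g in(("orange",O,(.3,.26,0)),("blue",B,(.3,-.26,3.1))):
    r=least_squares(lambda p:np.concatenate([w2px(S[c],W(p,b))-uv for c,uv,b in L]),g,loss="soft_l1")
    p=r.x; print(n,p[:2].round(4),np.degrees(p[2]).round(1)); print((np.concatenate([w2px(S[c],W(p,b))-uv for c,uv,b in L])).reshape(-1,2).round(1).tolist())
    if n=="orange": print("edge",W(p,np.array([-2.5,0,158])/1e3),"land",[W(p,np.array([197.5,y,0])/1e3).round(3) for y in(-50,50)])
    else: print("edge",W(p,np.array([-30,-20,118])/1e3),"land",[W(p,np.array([150,y,0])/1e3).round(3) for y in(-80,80)])
T=S["top"]
print("smallblue left pts z.1/.0:",px2w(T,413,222,.09),px2w(T,460,210,.09))
print("oranges: far one lower pts",px2w(T,178,249,0.003),px2w(T,199,215,.003))
# big orange height: top corner triangulation top(277,279?) unknown
E
python3 fit.py
```

```text
orange [0.5121 0.2523] 9.7
[[-0.8, 0.1], [-0.7, -0.1], [-0.1, -1.0], [-2.0, -0.1], [-2.3, 0.5], [0.2, 0.9], [-1.0, -0.1], [-1.9, 0.7], [0.1, 0.1]]
edge [0.50961285 0.25183791 0.161     ] land [array([0.715, 0.236, 0.003]), array([0.698, 0.335, 0.003])]
blue [ 0.5656 -0.2759] 168.1
[[-0.4, -0.6], [-1.2, -0.1], [-0.1, -0.8], [-0.2, -0.2], [-0.4, -0.0], [-1.3, -0.1], [0.1, 0.8], [-0.2, -0.0], [-0.2, 0.3], [-1.4, -0.6], [-0.7, -0.4], [0.0, 0.5], [-0.5, 0.4]]
edge [ 0.59906404 -0.26250131  0.121     ] land [array([ 0.435, -0.167,  0.003]), array([ 0.402, -0.323,  0.003])]
smallblue left pts z.1/.0: [ 0.67626601 -0.28310681  0.09      ] [ 0.71010761 -0.42503018  0.09      ]
oranges: far one lower pts [0.62524947 0.43652259 0.003     ] [0.73283157 0.37361035 0.003     ]
```

Call:
move_arm:
  targets:
    - {"dz":60,"claw":1}
    - {"dz":60,"claw":1}
    - {"dx":40,"dy":40,"claw":1}
    - {"dx":40,"dy":40,"claw":1}
    - {"dx":40,"dy":40,"claw":1}
    - {"dx":40,"dy":40,"claw":1}
    - {"dx":40,"dy":40,"claw":1}
    - {"dx":40,"dy":40,"claw":1}
    - {"dx":20,"dy":55,"claw":1}
    - {"dx":20,"dy":55,"claw":1}

```text
invalid input at $.targets[0]: expected keys dx, dy, dz, rx, ry, rz, claw
```

Call:
move_arm:
  targets:
    - {"dy":55,"claw":1,"rz":-6}
    - {"dy":55,"claw":1}
    - {"dy":55,"claw":1}
    - {"dy":55,"claw":1}
    - {"dy":55,"claw":1}
    - {"dy":55,"claw":1}
    - {"dx":10,"dy":55,"claw":1}
    - {"dx":10,"dy":55,"claw":1}
    - {"dx":13,"dy":55,"claw":1}
    - {"claw":1}

```text
invalid input at $.targets[0]: expected keys dx, dy, dz, rx, ry, rz, claw
```

Call:
move_arm:
  targets:
    - {"dx":0,"dy":0,"dz":60,"rx":0,"ry":0,"rz":0,"claw":1}
    - {"dx":0,"dy":0,"dz":60,"rx":0,"ry":0,"rz":0,"claw":1}
    - {"dx":40,"dy":40,"dz":0,"rx":0,"ry":0,"rz":0,"claw":1}
    - {"dx":40,"dy":40,"dz":0,"rx":0,"ry":0,"rz":0,"claw":1}
    - {"dx":40,"dy":40,"dz":0,"rx":0,"ry":0,"rz":0,"claw":1}
    - {"dx":40,"dy":40,"dz":0,"rx":0,"ry":0,"rz":0,"claw":1}
    - {"dx":40,"dy":40,"dz":0,"rx":0,"ry":0,"rz":0,"claw":1}
    - {"dx":40,"dy":40,"dz":0,"rx":0,"ry":0,"rz":0,"claw":1}
    - {"dx":20,"dy":55,"dz":0,"rx":0,"ry":0,"rz":0,"claw":1}
    - {"dx":20,"dy":55,"dz":0,"rx":0,"ry":0,"rz":0,"claw":1}

```text
time_s: 1.35
ee_pos: [0.447, -0.2505, 0.3502]
ee_rot: [-3.113, -0.423, 0.001]
contact_force: [1.0, 0.5, -0.5]
finger_gap: 0.0002
finger_force: 0.0
```

Call:
move_arm:
  targets:
    - {"dx":0,"dy":55,"dz":0,"rx":0,"ry":0,"rz":-6,"claw":1}
    - {"dx":0,"dy":55,"dz":0,"rx":0,"ry":0,"rz":0,"claw":1}
    - {"dx":0,"dy":55,"dz":0,"rx":0,"ry":0,"rz":0,"claw":1}
    - {"dx":0,"dy":55,"dz":0,"rx":0,"ry":0,"rz":0,"claw":1}
    - {"dx":0,"dy":55,"dz":0,"rx":0,"ry":0,"rz":0,"claw":1}
    - {"dx":0,"dy":55,"dz":0,"rx":0,"ry":0,"rz":0,"claw":1}
    - {"dx":10,"dy":55,"dz":0,"rx":0,"ry":0,"rz":0,"claw":1}
    - {"dx":10,"dy":55,"dz":0,"rx":0,"ry":0,"rz":0,"claw":1}
    - {"dx":13,"dy":55,"dz":0,"rx":0,"ry":0,"rz":0,"claw":1}
    - {"dx":0,"dy":0,"dz":0,"rx":0,"ry":0,"rz":0,"claw":1}

```text
time_s: 2.6
ee_pos: [0.4786, 0.247, 0.3497]
ee_rot: [-3.128, -0.269, 0.003]
contact_force: [0.3, 0.3, -0.1]
finger_gap: 0.0007
finger_force: 0.0
```

Call:
move_arm:
  targets:
    - {"dx":0,"dy":0,"dz":-40,"rx":0,"ry":0,"rz":0,"claw":1}
    - {"dx":0,"dy":0,"dz":-40,"rx":0,"ry":0,"rz":0,"claw":1}
    - {"dx":0,"dy":0,"dz":-40,"rx":0,"ry":0,"rz":0,"claw":1}
    - {"dx":0,"dy":0,"dz":-30,"rx":0,"ry":0,"rz":0,"claw":1}
    - {"dx":0,"dy":0,"dz":-20,"rx":0,"ry":0,"rz":0,"claw":1}
    - {"dx":0,"dy":0,"dz":-15,"rx":0,"ry":0,"rz":0,"claw":1}
    - {"dx":0,"dy":0,"dz":-10,"rx":0,"ry":0,"rz":0,"claw":1}
    - {"dx":0,"dy":0,"dz":0,"rx":0,"ry":0,"rz":0,"claw":1}
    - {"dx":0,"dy":0,"dz":0,"rx":0,"ry":0,"rz":0,"claw":1}
    - {"dx":0,"dy":0,"dz":0,"rx":0,"ry":0,"rz":0,"claw":1}

```text
time_s: 3.85
ee_pos: [0.4799, 0.2428, 0.1563]
ee_rot: [-3.131, -0.259, -0.002]
contact_force: [0.4, -0.3, 0.6]
finger_gap: 0.0007
finger_force: 0.0
```

```bash
python3 - <<'E'
from h import *
print(observe()["ee_pos"])
a=snapshot("scene")["color"][130:280,270:430]; b=snapshot("wrist")["color"]
cv2.imwrite("pics/a1.png",np.hstack([cv2.resize(a,(400,375)),cv2.resize(b,(400,375))]))
E
```

```text
[0.47992531 0.24282527 0.15631998]
```

View pics/a1.png

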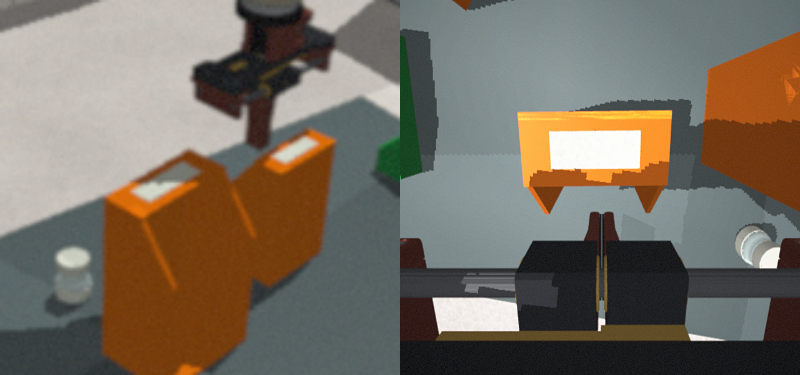

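The view shows the fingertips centred in front of the front-wall edge, at wrist picture (601,212) against the edge middle at (595,187). They are square to the edge and free of the bin.

Call:
move_arm:
  targets:
    - {"dx":6,"dy":1,"dz":0,"rx":0,"ry":0,"rz":0,"claw":1}
    - {"dx":6,"dy":1,"dz":0,"rx":0,"ry":0,"rz":0,"claw":1}
    - {"dx":5,"dy":1,"dz":0,"rx":0,"ry":0,"rz":0,"claw":1}
    - {"dx":5,"dy":1,"dz":0,"rx":0,"ry":0,"rz":0,"claw":1}
    - {"dx":5,"dy":1,"dz":0,"rx":0,"ry":0,"rz":0,"claw":1}
    - {"dx":5,"dy":1,"dz":0,"rx":0,"ry":0,"rz":0,"claw":1}
    - {"dx":5,"dy":1,"dz":0,"rx":0,"ry":0,"rz":0,"claw":1}
    - {"dx":5,"dy":1,"dz":0,"rx":0,"ry":0,"rz":0,"claw":1}
    - {"dx":5,"dy":1,"dz":0,"rx":0,"ry":0,"rz":0,"claw":1}
    - {"dx":5,"dy":1,"dz":0,"rx":0,"ry":0,"rz":0,"claw":1}

```text
time_s: 5.2
ee_pos: [0.5319, 0.2527, 0.1556]
ee_rot: [3.131, 0.259, 0.0]
contact_force: [-0.8, 0.0, 0.9]
finger_gap: 0.0004
finger_force: 0.1
```

```bash
python3 - <<'E'
from h import *
a=snapshot("scene")["color"][130:280,270:430]; b=snapshot("wrist")["color"]
cv2.imwrite("pics/a2.png",np.hstack([cv2.resize(a,(400,375)),cv2.resize(b,(400,375))]))
E
```

```text
(no output)
```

View pics/a2.png

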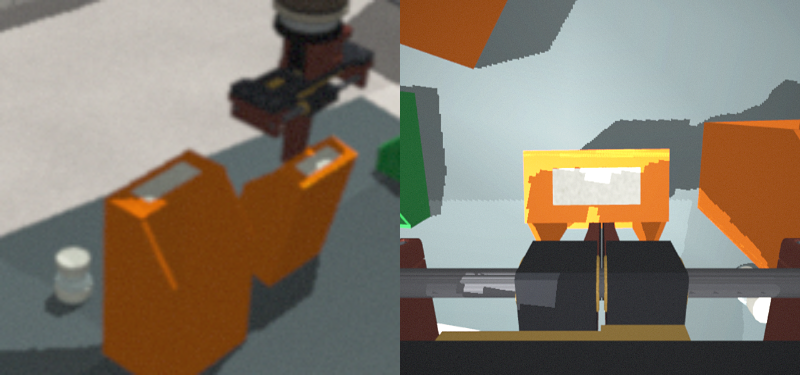

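The bin is leaning about its base edge, which has not slid, and the fingers are on the edge at scene crop (300,160). I keep pushing.

Call:
move_arm:
  targets:
    - {"dx":5,"dy":1,"dz":0,"rx":0,"ry":0,"rz":0,"claw":1}
    - {"dx":5,"dy":1,"dz":0,"rx":0,"ry":0,"rz":0,"claw":1}
    - {"dx":5,"dy":1,"dz":0,"rx":0,"ry":0,"rz":0,"claw":1}
    - {"dx":5,"dy":1,"dz":0,"rx":0,"ry":0,"rz":0,"claw":1}
    - {"dx":5,"dy":1,"dz":0,"rx":0,"ry":0,"rz":0,"claw":1}
    - {"dx":5,"dy":1,"dz":0,"rx":0,"ry":0,"rz":0,"claw":1}
    - {"dx":5,"dy":1,"dz":0,"rx":0,"ry":0,"rz":0,"claw":1}
    - {"dx":5,"dy":1,"dz":0,"rx":0,"ry":0,"rz":0,"claw":1}
    - {"dx":5,"dy":1,"dz":0,"rx":0,"ry":0,"rz":0,"claw":1}
    - {"dx":5,"dy":1,"dz":0,"rx":0,"ry":0,"rz":0,"claw":1}

```text
time_s: 6.55
ee_pos: [0.5819, 0.2627, 0.1557]
ee_rot: [3.131, 0.259, 0.0]
contact_force: [-0.2, -0.1, 1.3]
finger_gap: 0.0004
finger_force: 0.0
```

Call:
move_arm:
  targets:
    - {"dx":4,"dy":0,"dz":0,"rx":0,"ry":0,"rz":0,"claw":1}
    - {"dx":0,"dy":0,"dz":0,"rx":0,"ry":0,"rz":0,"claw":1}
    - {"dx":0,"dy":0,"dz":0,"rx":0,"ry":0,"rz":0,"claw":1}
    - {"dx":0,"dy":0,"dz":0,"rx":0,"ry":0,"rz":0,"claw":1}
    - {"dx":0,"dy":0,"dz":0,"rx":0,"ry":0,"rz":0,"claw":1}
    - {"dx":0,"dy":0,"dz":0,"rx":0,"ry":0,"rz":0,"claw":1}
    - {"dx":0,"dy":0,"dz":0,"rx":0,"ry":0,"rz":0,"claw":1}
    - {"dx":0,"dy":0,"dz":0,"rx":0,"ry":0,"rz":0,"claw":1}
    - {"dx":0,"dy":0,"dz":0,"rx":0,"ry":0,"rz":0,"claw":1}
    - {"dx":0,"dy":0,"dz":0,"rx":0,"ry":0,"rz":0,"claw":1}

```text
time_s: 7.8
ee_pos: [0.5856, 0.2626, 0.1556]
ee_rot: [3.131, 0.259, -0.0]
contact_force: [0.3, -0.0, 0.0]
finger_gap: 0.0004
finger_force: 0.0
```

```bash
python3 - <<'E'
from h import *
a=snapshot("scene")["color"][130:280,270:430]; b=snapshot("wrist")["color"]
cv2.imwrite("pics/a3.png",np.hstack([cv2.resize(a,(400,375)),cv2.resize(b,(400,375))]))
E
```

```text
(no output)
```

View pics/a3.png

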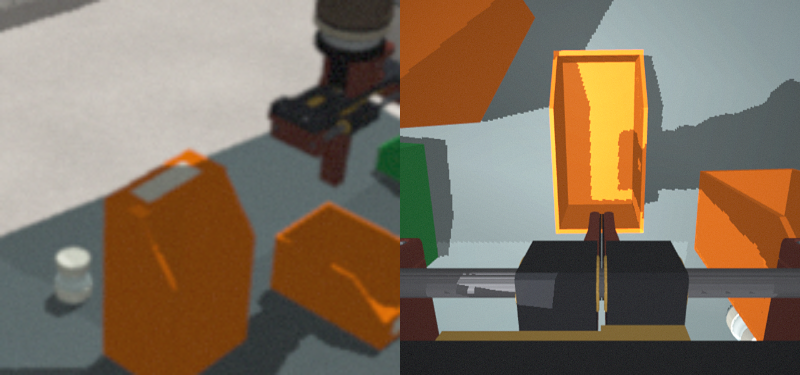

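The orange bin lies on its base, mouth up at wrist crop (600,140), clear of its neighbours. Next is the blue bin.

Call:
move_arm:
  targets:
    - {"dx":0,"dy":0,"dz":50,"rx":0,"ry":0,"rz":0,"claw":1}
    - {"dx":0,"dy":0,"dz":50,"rx":0,"ry":0,"rz":0,"claw":1}
    - {"dx":0,"dy":0,"dz":50,"rx":0,"ry":0,"rz":0,"claw":1}
    - {"dx":0,"dy":0,"dz":45,"rx":0,"ry":0,"rz":0,"claw":1}
    - {"dx":0,"dy":-55,"dz":0,"rx":0,"ry":0,"rz":-7,"claw":1}
    - {"dx":0,"dy":-55,"dz":0,"rx":0,"ry":0,"rz":-7,"claw":1}
    - {"dx":0,"dy":-55,"dz":0,"rx":0,"ry":0,"rz":-7.4,"claw":1}
    - {"dx":0,"dy":-55,"dz":0,"rx":0,"ry":0,"rz":0,"claw":1}
    - {"dx":0,"dy":-55,"dz":0,"rx":0,"ry":0,"rz":0,"claw":1}
    - {"dx":0,"dy":-55,"dz":0,"rx":0,"ry":0,"rz":0,"claw":1}

```text
time_s: 9.15
ee_pos: [0.5853, -0.0691, 0.3509]
ee_rot: [3.124, -0.326, 0.001]
contact_force: [0.2, -0.2, 0.9]
finger_gap: 0.0004
finger_force: 0.0
```

Call:
move_arm:
  targets:
    - {"dx":10,"dy":-50,"dz":0,"rx":0,"ry":0,"rz":0,"claw":1}
    - {"dx":10,"dy":-50,"dz":0,"rx":0,"ry":0,"rz":0,"claw":1}
    - {"dx":10,"dy":-50,"dz":0,"rx":0,"ry":0,"rz":0,"claw":1}
    - {"dx":10,"dy":-50,"dz":0,"rx":0,"ry":0,"rz":0,"claw":1}
    - {"dx":0,"dy":0,"dz":0,"rx":0,"ry":0,"rz":0,"claw":1}
    - {"dx":0,"dy":0,"dz":-50,"rx":0,"ry":0,"rz":0,"claw":1}
    - {"dx":0,"dy":0,"dz":-50,"rx":0,"ry":0,"rz":0,"claw":1}
    - {"dx":0,"dy":0,"dz":-40,"rx":0,"ry":0,"rz":0,"claw":1}
    - {"dx":0,"dy":0,"dz":0,"rx":0,"ry":0,"rz":0,"claw":1}
    - {"dx":0,"dy":0,"dz":0,"rx":0,"ry":0,"rz":0,"claw":1}

```text
time_s: 10.4
ee_pos: [0.6266, -0.2669, 0.2127]
ee_rot: [3.125, -0.326, 0.004]
contact_force: [0.4, -0.5, 0.1]
finger_gap: 0.0003
finger_force: 0.0
```

```bash
python3 - <<'E'
from h import *
print(observe()["ee_pos"],observe()["ee_rot"])
a=snapshot("scene")["color"][200:390,170:330]; b=snapshot("wrist")["color"]
cv2.imwrite("pics/b1.png",np.hstack([cv2.resize(a,(316,375)),cv2.resize(b,(480,375))]))
E
```

```text
[ 0.62661595 -0.26685283  0.21269688] [ 3.1245536  -0.32561507  0.00364716]
```

View pics/b1.png

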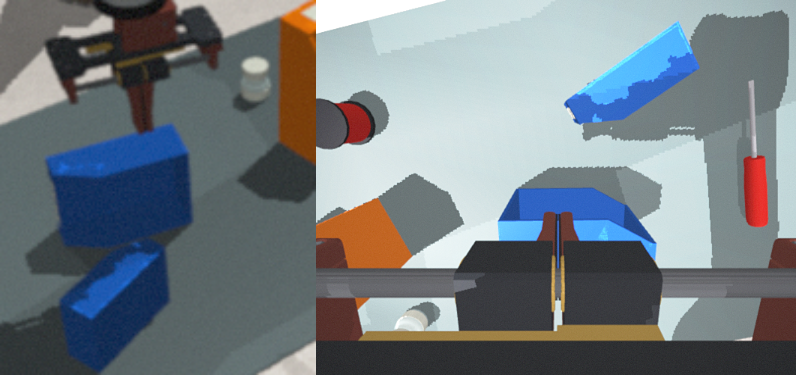

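```bash
python3 - <<'E'
from h import *
from scipy.spatial.transform import Rotation as R
o=observe(); s=snapshot("wrist"); f=240/np.tan(np.radians(s["vertical_fov"])/2)
T=np.eye(4);T[:3,:3]=R.from_rotvec(o["ee_rot"]).as_matrix();T[:3,3]=o["ee_pos"]
C=np.linalg.inv(T@np.array(s["hand_eye"]))
def pr(p):
    c=C@np.append(p,1); return (f*c[:2]/c[2]+[s["cx"],s["cy"]]).round(0)
p=(.5656,-.2759,np.radians(168.1));c,q=np.cos(p[2]),np.sin(p[2])
W=lambda b:np.array([p[0]+c*b[0]-q*b[1],p[1]+q*b[0]+c*b[1],.003+b[2]])
for b in((-30,-80,120),(-30,30,120),(-5,80,120),(-30,-80,0),(-30,30,0)): print(b,pr(W(np.array(b)/1e3)))
tip=np.array(o["ee_pos"]);print("tip",pr(tip-[0,0,.008]),"final",pr([tip[0],tip[1],.103]))
E
```

```text
(-30, -80, 120) [243. 284.]
(-30, 30, 120) [391. 284.]
(-5, 80, 120) [455. 315.]
(-30, -80, 0) [267. 242.]
(-30, 30, 0) [370. 242.]
tip [322. 294.] final [322. 241.]
```

The blue rim is at wrist picture (243–385, 284), which matches the fitted pose to within a few pixels. The mouth faces the fingers, so I descend and push.

Call:
move_arm:
  targets:
    - {"dx":0,"dy":0,"dz":-40,"rx":0,"ry":0,"rz":0,"claw":1}
    - {"dx":0,"dy":0,"dz":-30,"rx":0,"ry":0,"rz":0,"claw":1}
    - {"dx":0,"dy":0,"dz":-20,"rx":0,"ry":0,"rz":0,"claw":1}
    - {"dx":0,"dy":0,"dz":-12,"rx":0,"ry":0,"rz":0,"claw":1}
    - {"dx":0,"dy":0,"dz":0,"rx":0,"ry":0,"rz":0,"claw":1}
    - {"dx":-5,"dy":1,"dz":0,"rx":0,"ry":0,"rz":0,"claw":1}
    - {"dx":-5,"dy":1,"dz":0,"rx":0,"ry":0,"rz":0,"claw":1}
    - {"dx":0,"dy":0,"dz":0,"rx":0,"ry":0,"rz":0,"claw":1}
    - {"dx":0,"dy":0,"dz":0,"rx":0,"ry":0,"rz":0,"claw":1}
    - {"dx":0,"dy":0,"dz":0,"rx":0,"ry":0,"rz":0,"claw":1}

```text
time_s: 11.8
ee_pos: [0.6157, -0.2655, 0.1088]
ee_rot: [3.124, -0.327, 0.0]
contact_force: [0.0, 0.4, 0.2]
finger_gap: 0.0002
finger_force: 0.0
```

Call:
move_arm:
  targets:
    - {"dx":-4,"dy":1,"dz":0,"rx":0,"ry":0,"rz":0,"claw":1}
    - {"dx":-4,"dy":1,"dz":0,"rx":0,"ry":0,"rz":0,"claw":1}
    - {"dx":-4,"dy":1,"dz":0,"rx":0,"ry":0,"rz":0,"claw":1}
    - {"dx":-4,"dy":1,"dz":1,"rx":0,"ry":0,"rz":0,"claw":1}
    - {"dx":-4,"dy":1,"dz":1,"rx":0,"ry":0,"rz":0,"claw":1}
    - {"dx":-4,"dy":1,"dz":1,"rx":0,"ry":0,"rz":0,"claw":1}
    - {"dx":-4,"dy":1,"dz":1,"rx":0,"ry":0,"rz":0,"claw":1}
    - {"dx":-4,"dy":1,"dz":1,"rx":0,"ry":0,"rz":0,"claw":1}
    - {"dx":-4,"dy":1,"dz":1,"rx":0,"ry":0,"rz":0,"claw":1}
    - {"dx":-4,"dy":1,"dz":1,"rx":0,"ry":0,"rz":0,"claw":1}

```text
time_s: 13.05
ee_pos: [0.5753, -0.2553, 0.1157]
ee_rot: [3.125, -0.327, -0.0]
contact_force: [0.1, -0.6, -0.6]
finger_gap: 0.0005
finger_force: 0.0
```

```bash
python3 - <<'E'
from h import *
print(observe()["ee_pos"])
a=snapshot("scene")["color"][200:390,170:330]; b=snapshot("wrist")["color"]
cv2.imwrite("pics/b2.png",np.hstack([cv2.resize(a,(316,375)),cv2.resize(b,(480,375))]))
E
```

```text
[ 0.57528024 -0.25534335  0.11570752]
```

View pics/b2.png

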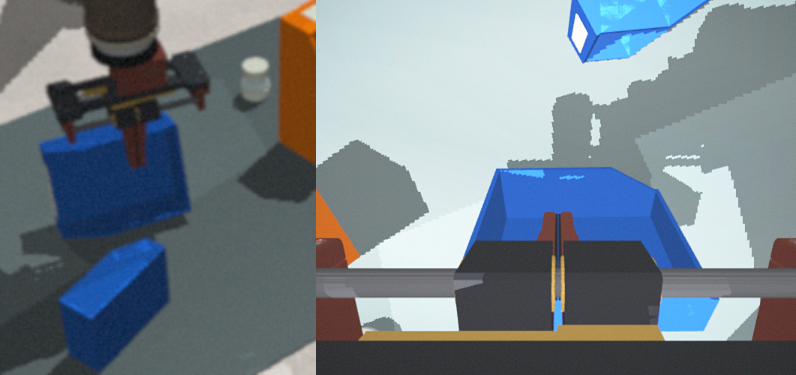

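The blue bin is leaning on its base edge in place, with the fingertips on its rim at scene crop (135,150). I continue past balance.

Call:
move_arm:
  targets:
    - {"dx":-4,"dy":1,"dz":1,"rx":0,"ry":0,"rz":0,"claw":1}
    - {"dx":-4,"dy":1,"dz":1,"rx":0,"ry":0,"rz":0,"claw":1}
    - {"dx":-4,"dy":1,"dz":1,"rx":0,"ry":0,"rz":0,"claw":1}
    - {"dx":-4,"dy":1,"dz":1,"rx":0,"ry":0,"rz":0,"claw":1}
    - {"dx":-4,"dy":1,"dz":0,"rx":0,"ry":0,"rz":0,"claw":1}
    - {"dx":-4,"dy":1,"dz":0,"rx":0,"ry":0,"rz":0,"claw":1}
    - {"dx":-4,"dy":1,"dz":0,"rx":0,"ry":0,"rz":0,"claw":1}
    - {"dx":-4,"dy":1,"dz":0,"rx":0,"ry":0,"rz":0,"claw":1}
    - {"dx":-4,"dy":1,"dz":0,"rx":0,"ry":0,"rz":0,"claw":1}
    - {"dx":0,"dy":0,"dz":0,"rx":0,"ry":0,"rz":0,"claw":1}

```text
time_s: 14.4
ee_pos: [0.5393, -0.2464, 0.1197]
ee_rot: [3.124, -0.327, -0.0]
contact_force: [-0.4, -0.1, 0.2]
finger_gap: 0.0002
finger_force: 0.0
```

Call:
move_arm:
  targets:
    - {"dx":0,"dy":0,"dz":0,"rx":0,"ry":0,"rz":0,"claw":1}
    - {"dx":0,"dy":0,"dz":0,"rx":0,"ry":0,"rz":0,"claw":1}
    - {"dx":0,"dy":0,"dz":0,"rx":0,"ry":0,"rz":0,"claw":1}
    - {"dx":0,"dy":0,"dz":0,"rx":0,"ry":0,"rz":0,"claw":1}
    - {"dx":0,"dy":0,"dz":0,"rx":0,"ry":0,"rz":0,"claw":1}
    - {"dx":0,"dy":0,"dz":0,"rx":0,"ry":0,"rz":0,"claw":1}
    - {"dx":0,"dy":0,"dz":0,"rx":0,"ry":0,"rz":0,"claw":1}
    - {"dx":0,"dy":0,"dz":30,"rx":0,"ry":0,"rz":0,"claw":1}
    - {"dx":0,"dy":0,"dz":50,"rx":0,"ry":0,"rz":0,"claw":1}
    - {"dx":0,"dy":0,"dz":50,"rx":0,"ry":0,"rz":0,"claw":1}

```text
time_s: 15.65
ee_pos: [0.5393, -0.2463, 0.2509]
ee_rot: [-3.124, 0.327, 0.001]
contact_force: [0.5, -0.6, -0.1]
finger_gap: 0.0007
finger_force: 0.0
```

Call:
move_arm:
  targets:
    - {"dx":0,"dy":0,"dz":50,"rx":0,"ry":0,"rz":0,"claw":1}
    - {"dx":0,"dy":0,"dz":50,"rx":0,"ry":0,"rz":0,"claw":1}
    - {"dx":-40,"dy":-40,"dz":0,"rx":0,"ry":0,"rz":0,"claw":1}
    - {"dx":-40,"dy":-40,"dz":0,"rx":0,"ry":0,"rz":0,"claw":1}
    - {"dx":-40,"dy":-40,"dz":0,"rx":0,"ry":0,"rz":0,"claw":1}
    - {"dx":-40,"dy":-40,"dz":0,"rx":0,"ry":0,"rz":0,"claw":1}
    - {"dx":-30,"dy":-45,"dz":0,"rx":0,"ry":0,"rz":0,"claw":1}
    - {"dx":0,"dy":-50,"dz":0,"rx":0,"ry":0,"rz":0,"claw":1}
    - {"dx":0,"dy":0,"dz":0,"rx":0,"ry":0,"rz":0,"claw":1}
    - {"dx":0,"dy":0,"dz":0,"rx":0,"ry":0,"rz":0,"claw":1}

```text
time_s: 16.9
ee_pos: [0.35, -0.5005, 0.3493]
ee_rot: [-3.123, 0.326, 0.0]
contact_force: [-0.4, 1.6, -0.7]
finger_gap: 0.0001
finger_force: 0.0
```

```bash
python3 - <<'E'
from h import *
a=snapshot("scene")["color"][120:400,90:530]; b=snapshot("top")["color"][150:370,100:540]
cv2.imwrite("pics/end.png",np.vstack([a,b]))
E
```

```text
(no output)
```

View pics/end.png

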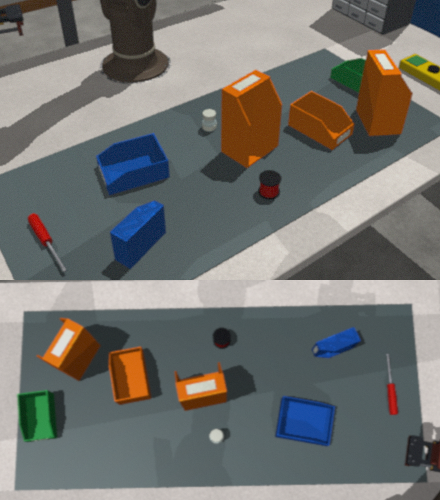

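Both bins lie on their bases, mouth up: orange at (129,375) and blue at (305,420) in the lower, top-view half. Everything else is where it was.

```bash
python3 -c "
from plant import job_done
print(job_done())"
```

```text
the job is handed in; nothing more can be done
None
```

The orange bin and then the blue bin were tipped onto their bases, mouth up, about where they stood; nothing else was disturbed, and the job was handed in at about 17 s.

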